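Open the safety-capped tablet tub in the treatment room

TASK

One of the three tablet tubs on the treatment table has a safety cap with two side tabs. Squeeze both tabs in, turn the cap about a sixth of a turn anticlockwise (seen from above), lift it off the neck, and put it down right way up in the empty steel tray, without dropping it in; then let go.

Things in the scene. Friction and masses are not known exactly. Their poses are not given: they have to be found in the camera images.
- cap_grip (a point): Safety cap: grey plastic, round, 41 mm across, 42 mm tall, with two flat tabs standing proud on its +x and -x sides, 62 mm over their faces. This point: on the cap's axis, z up, half-way up the tabs, 30 mm above the cap's underside. Found closed; it comes free turned 40 to 75 degrees anticlockwise from above (aim for 60), then lifts straight up: no thread. About 75 g.
- tab_a (a joint): Inward travel (m) of the tab on the cap's +x side, 0 out, 0.006 fully in; the -x tab is alike. Each tab is 20 mm wide, 28 mm tall, sprung (2.5 N at first, 7 N fully in). Both fully in, the cap measures 50 mm over the tabs; grip with 25 N or more. Unless each is 5 mm in, teeth stop the cap from turning.
- tub: White tub under that cap, 72 mm across, fixed. Origin: centre of its underside on the table, z up. Shoulder 95 mm up; the cap's underside rests on it. Lugs 8 mm high stand on it: keep fingertips 9 mm above it. The neck inside the cap is 24 mm tall. The closed cap's x lies along the tub's x. Two like tubs, one with a plain ribbed cap, one with a domed flip cap, stand 14 cm or more away.
- tray: The empty low steel tray, 150 mm along its x by 170 mm along its y, 14 mm tall, walls 3 mm, inner floor 3 mm above the table; fixed. Origin at the centre of its underside, z up. The larger tray with clamps in it is another one.
Mind the look-alikes: they are no part of the job. What is shaped like the tub but blue is not meant. There is more than one size of the part that bears cap_grip; the job needs the smallest.

How it is judged:
By the outcome, as a careful person would: the job done as asked, in the order asked, and still so for the second after the job is handed in, with the robot touching nothing.
It also fails if it takes over 43 s, if anything falls off the work surface, if the arm or the gripper's body presses on something with over 40 N, if the wrist force passes 120 N, or if a joint passes its speed limit or range.

ROBOT

A 6-joint arm with a two-finger parallel gripper is mounted at the origin on the work surface. World frame = base frame: x ahead of the robot, y to its left, z up, the work surface at z = 0. Lengths are in mm, angles in degrees, forces in N, time in s.
With the tool pointing down it reaches from about 350 to 850 mm from the base axis. Payload 8.1 kg.
Tool frame: the origin (TCP) lies at the very end of the fingers, on their centre line; the grasp point (between the pads) lies 19 mm behind it; z points along the fingers, y is the direction in which the jaws open and shut (so a half turn about z gives the same grasp; the last joint's range is limited). The gripper opens to 85 mm and grips with 20 to 120 N. Pads are 22 mm wide; open, the fingers measure 114 mm over their backs; the gripper's body (76 mm by 85 mm) begins 54 mm behind the grasp point. The pads swing forward as they close: fully open they stand 13 mm farther back than shut.
Start: joints at [-70.153, 7.471, 85.268, -0, 87.261, -4.893], TCP at [251.124, -544.924, 231.292] pointing down, gripper open.
Joint ranges: [-169.43, 169.43], [-51.17, 129.36], [1.28, 143.12], [-76.62, 256.62], [0, 156.53], [-152.29, 152.29]. Speed limits (degrees/s): [136.94, 136.94, 159.86, 180, 180, 180].

INTERFACE

Orientations are given as [roll, pitch, yaw] about the fixed x, y, z axes, in that order (R = Rz(yaw) Ry(pitch) Rx(roll)).
In Python, from bench import sensors, viewer, job gives the robot as it stands.
- The arm moves only by the shell command python3 -m pendant 'ROWS' [FORCE]. ROWS is JSON, one flat list of numbers, 5 for each row, row after row: the shift along the world's x, y, z in mm, then the turn about the world's z in rad, then the finger opening in mm, from 0 to 85.4. In form: [x, y, z, twist, hand, x, y, z, twist, hand, ...]. A call has 1 to 12 rows; each row shifts and turns the pose as measured when the row begins; what a row does not reach is not made up. A row lasts 1/12 s, in which the tool goes at most 41.7 mm and 7.16 degrees, less where a joint would pass 70% of its speed; a pose out of reach is approached as far as the arm can. A call with a gripper value outside its range is refused whole. The fingers move at their own pace and stop on an object; FORCE is the grip in N (left out, the last holds). Time passes only in rows, so rows that do not move let the fingers close. It gives the time, the measured TCP pose, the force and the opening at its end, in the units of the state.
- sensors.sense(): the state, without advancing time (a new reading comes with each control period).
- viewer.snapshot(name): name is "scene" or "top" or "wrist"; returns a dict with "frame" (384x512x3 uint8, blue, green, red), "z_map" (384x512 float32, mm along the optical axis (not along the pixel's ray), 0 where there is no reading), "fx", "fy", "cx", "cy" (pixels), "k1" (the pictures are not rectified: a ray, as slopes to the right and down, at radius r is drawn at 1 + k1 r^2 times it, then the intrinsics apply), "view" (4x4, takes a point from world to camera coordinates). Camera axes: x right, y down, z forward; pixel columns grow to the right and rows downward; lengths in mm; the calibration is good to about 2 mm. A picture is of the moment at which its call begins.
- job.hand_in(): hands the job in, once; it reports no verdict.
The state is a dict: "time": time; "joint_pos": joint angles; "qd": joint speeds; "joint_efforts": joint torques, N m; "tool_pos": TCP position; "tcp_rot": TCP orientation; "ft_force": force on the tool from outside, world axes, zero at the start; "wrist_torque": the same for the moment, N m; "finger_gap": finger opening in mm.
Only numpy, scipy, OpenCV 4.12 (cv2) and the standard library are available. Lean on these libraries where they do the work, as an engineer would, in place of code of your own. Each camera call takes 0.05 s, during which the arm holds its last target.

## Working session

There is one attempt and no reset: what is moved stays moved. The work goes in short steps, Python scripts to look and compute and a shell command to move; the robot and the scene stay as the last step left them, time stands still between calls to the robot, and variables do not carry over. Pictures are saved under pics/ and viewed, and the job is handed in when it is done.

```bash
ls; mkdir -p pics; python3 - <<'E'
from bench import sensors, viewer
import cv2,numpy as np
print(sensors.sense())
for n in ["scene","top"]:
    s=viewer.snapshot(n); cv2.imwrite(f"pics/{n}0.png",s["frame"]); np.savez(f"{n}0.npz",**s)
    print(n,{k:s[k] for k in("fx","fy","cx","cy","k1","view")})
E
```

```text
pics
{'time': 0.0, 'joint_pos': array([-7.01529660e+01,  7.51476793e+00,  8.53288689e+01,  1.11732323e-03,
        8.72626259e+01, -4.89333654e+00]), 'qd': array([ 0.01644817,  0.00489378,  0.00957176,  0.04611219,  0.01121811,
       -0.01758369]), 'joint_efforts': array([-2.04649863e-03, -5.69404936e+01, -5.00551021e+01, -4.16535431e-04,
        1.44897838e-02,  1.96213712e-07]), 'tool_pos': array([ 250.94053344, -544.39652265,  230.25192342]), 'tcp_rot': array([-1.79894220e+02, -1.01761975e-02,  2.47403068e+01]), 'ft_force': array([-1.17646472,  0.23496445, -0.11226573]), 'wrist_torque': array([ 0.00047352,  0.01084516, -0.01752697]), 'finger_gap': 85.69760827527756}
scene {'fx': 498.03293485637784, 'fy': 498.03293485637784, 'cx': 252.5453195581376, 'cy': 195.23120069676688, 'k1': 0.02642942708200169, 'view': array([[-7.26303217e-01,  6.87374280e-01, -4.85973107e-04,
         5.28412767e+02],
       [ 5.95492616e-01,  6.28864461e-01, -4.99918028e-01,
        -1.65667686e+02],
       [-3.43325183e-01, -3.63381465e-01, -8.66072589e-01,
         1.65695044e+03],
       [ 0.00000000e+00,  0.00000000e+00,  0.00000000e+00,
         1.00000000e+00]])}
top {'fx': 478.94574207666636, 'fy': 478.94574207666636, 'cx': 256.52179685967997, 'cy': 187.08353697008127, 'k1': -0.16454082478842272, 'view': array([[ 1.93313996e-02, -9.99801833e-01,  4.75311670e-03,
        -1.75955445e+02],
       [-9.91434423e-01, -1.97833553e-02, -1.29098424e-01,
         5.58278515e+02],
       [ 1.29166874e-01, -2.21675028e-03, -9.91620393e-01,
         1.17879636e+03],
       [ 0.00000000e+00,  0.00000000e+00,  0.00000000e+00,
         1.00000000e+00]])}
```

View pics/scene0.png

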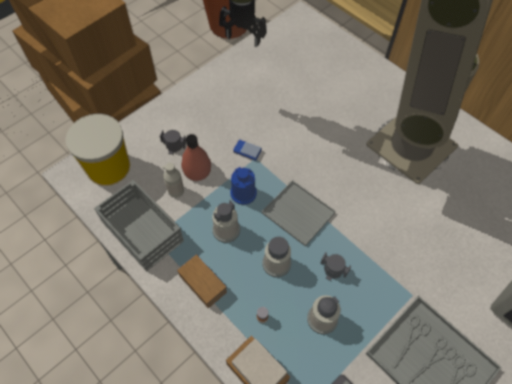

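View pics/top0.png

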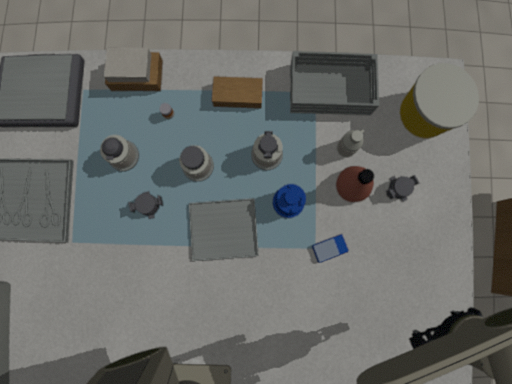

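```bash
cat > h.py <<'E'
import numpy as np,cv2
def K(s): return np.array([[s["fx"],0,s["cx"]],[0,s["fy"],s["cy"]],[0,0,1.]])
def ray(s,uv):
    uv=np.atleast_2d(np.array(uv,float))
    d=np.stack([(uv[:,0]-s["cx"])/s["fx"],(uv[:,1]-s["cy"])/s["fy"]],1); p=d.copy()
    for _ in range(30): p=d/(1+s["k1"]*(p**2).sum(1,keepdims=True))
    return p
def onplane(s,uv,z):
    p=ray(s,uv); V=s["view"];R=V[:3,:3];c=-R.T@V[:3,3]
    D=np.c_[p,np.ones(len(p))]@R
    return c+D*((z-c[2])/D[:,2])[:,None]
def bydepth(s,uv):
    p=ray(s,uv); V=s["view"];R=V[:3,:3];c=-R.T@V[:3,3]
    z=np.array([s["z_map"][int(round(v)),int(round(u))] for u,v in np.atleast_2d(uv)])
    return c+(np.c_[p,np.ones(len(p))]*z[:,None])@R
def proj(s,P):
    P=np.atleast_2d(P);V=s["view"];C=P@V[:3,:3].T+V[:3,3]
    x=C[:,:2]/C[:,2:];x=x*(1+s["k1"]*(x**2).sum(1,keepdims=True))
    return x*[s["fx"],s["fy"]]+[s["cx"],s["cy"]]
E
python3 - <<'E'
from h import *
s=np.load("top0.npz");t=np.load("scene0.npz")
print(bydepth(s,[(268,140),(268,150),(196,155),(119,148),(146,204),(403,187),(222,230),(290,195),(375,85)]).round(0))
def crop(f,x,y,w,h,k): return cv2.resize(f[y:y+h,x:x+w],None,fx=k,fy=k,interpolation=cv2.INTER_CUBIC)
a=crop(s["frame"],180,120,140,150,5);cv2.imwrite("pics/c1.png",a[:600])
b=crop(t["frame"],190,160,160,110,5);cv2.imwrite("pics/c2.png",b)
E
```

```text
[[ 660. -190.  140.]
 [ 637. -190.  137.]
 [ 623.  -20.  133.]
 [ 639.  169.  123.]
 [ 511.  111.   58.]
 [ 567. -538.   53.]
 [ 452.  -78.    8.]
 [ 534. -244.  119.]
 [ 829. -466.   73.]]
```

View pics/c1.png

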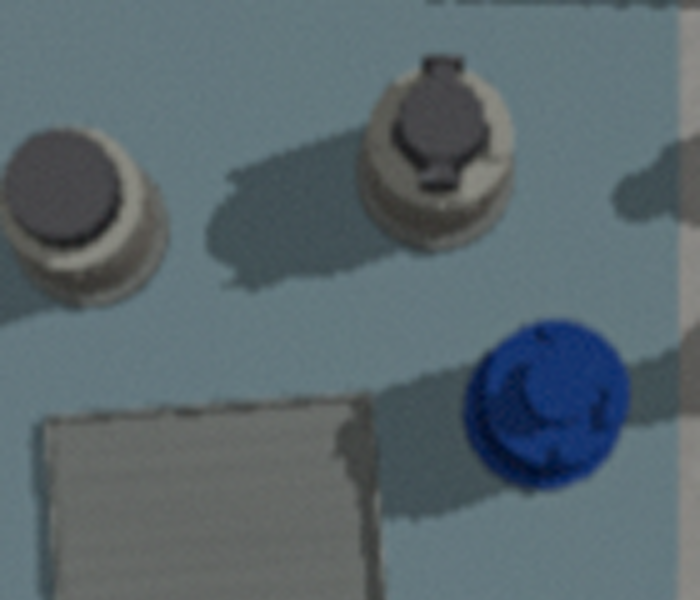

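View pics/c2.png

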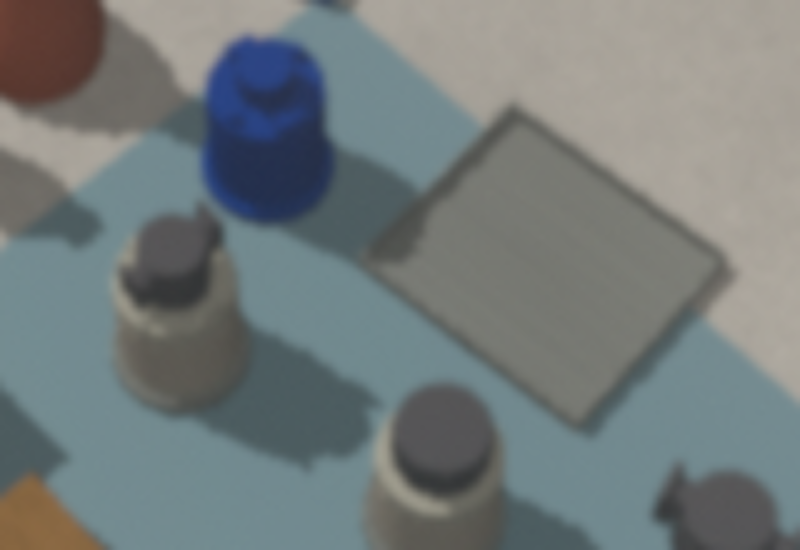

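```bash
python3 - <<'E'
from h import *
s=np.load("top0.npz");t=np.load("scene0.npz")
P=onplane(s,[(268.6,133),(267.6,157)],139);print("tabs top",P.round(1),np.degrees(np.arctan2(*(P[0]-P[1])[[1,0]])))
# dark cap mask
hsv=cv2.cvtColor(s["frame"],cv2.COLOR_BGR2GRAY)
m=((hsv<85)&(np.ptp(s["frame"].astype(int),axis=2)<25)).astype(np.uint8)
m[:, :250]=0;m[:,285:]=0;m[:125]=0;m[163:]=0
c=max(cv2.findContours(m,0,2)[0],key=cv2.contourArea)
print(cv2.boundingRect(c),cv2.minAreaRect(c))
# tray corners
f=s["frame"].astype(int)
g=((np.ptp(f,axis=2)<20)).astype(np.uint8);g[:195]=0;g[265:]=0;g[:,:183]=0;g[:,262:]=0
g=cv2.morphologyEx(g,cv2.MORPH_OPEN,np.ones((5,5)))
c=max(cv2.findContours(g,0,2)[0],key=cv2.contourArea);r=cv2.minAreaRect(c);b=cv2.boxPoints(r)
Q=onplane(s,b,10);print(Q.round(0),Q.mean(0),np.linalg.norm(Q-np.roll(Q,1,0),axis=1))
# scene tabs
T=[(190+205/5,160+215/5),(190+135/5,160+285/5)]
print(onplane(t,T,139).round(0))
E
```

```text
tabs top [[ 677.7 -190.8  139. ]
 [ 619.9 -189.3  139. ]] -1.4439944195353247
(258, 131, 20, 29) ((266.7010192871094, 144.9226837158203), (27.21061134338379, 19.169483184814453), 68.96248626708984)
[[ 533.   25.   10.]
 [ 537. -177.   10.]
 [ 367. -180.   10.]
 [ 363.   19.   10.]] [449.97361991 -78.24629542  10.        ] [169.98019702 202.33319231 169.42988335 199.60317302]
[[ 631. -189.  139.]
 [ 688. -183.  139.]]
```

```bash
python3 -m pendant '[0,0,30,0.1,85, 25,22,20,0.1,85, 25,22,0,0.1,85, 25,22,0,0.1,85, 25,22,0,0.1,85, 25,22,0,0.1,85, 25,22,0,0.1,85, 25,22,0,0.1,85, 25,22,0,0.1,85, 25,22,0,0.1,85, 25,22,0,0.1,85, 25,22,0,0,85]' 30
```

```text
time: 1.1
tool_pos: [528.2, -292.0, 275.3]
tcp_rot: [-179.3, -0.0, 90.2]
ft_force: [-0.3, -0.4, 0.2]
finger_gap: 85.3
```

```bash
python3 -m pendant '[25,22,0,0,85, 25,22,0,0,85, 25,22,0,0,85, 25,22,0,0,85, 12,10,0,0,85, 0,0,0,0,85]' 30
python3 - <<'E'
from bench import sensors, viewer
import cv2,numpy as np
s=viewer.snapshot("wrist"); cv2.imwrite("pics/w1.png",s["frame"]); np.savez("w1.npz",**s)
print(s["view"],sensors.sense()["tool_pos"],sensors.sense()["tcp_rot"])
E
```

```text
time: 1.6
tool_pos: [647.4, -181.1, 270.5]
tcp_rot: [-179.0, -0.3, 90.7]
ft_force: [-0.6, -0.4, -0.1]
finger_gap: 85.3
[[ 9.99764827e-01  1.18067316e-02 -1.81904151e-02 -6.40000788e+02]
 [ 1.62845209e-02 -9.62672224e-01  2.70179575e-01 -2.30419402e+02]
 [-1.43214696e-02 -2.70412258e-01 -9.62638097e-01  3.76298782e+02]
 [ 0.00000000e+00  0.00000000e+00  0.00000000e+00  1.00000000e+00]] [ 646.51856347 -181.90820506  270.29651181] [-178.92812781   -0.27532864   90.66710864]
```

View pics/w1.png

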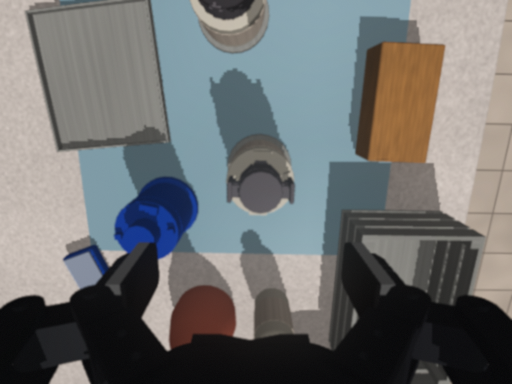

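```bash
python3 - <<'E'
from h import *
s=dict(np.load("w1.npz"))
a=s["frame"][125:225,200:320];cv2.imwrite("pics/c3.png",cv2.resize(a,None,fx=6,fy=6,interpolation=cv2.INTER_CUBIC))
g=cv2.cvtColor(s["frame"],cv2.COLOR_BGR2GRAY)
for v in (182,186,190,194,198): print(v,g[v,222:302].tolist())
E
```

```text
182 [151, 151, 149, 142, 123, 98, 78, 71, 67, 59, 56, 58, 59, 61, 61, 60, 58, 54, 53, 56, 69, 79, 86, 88, 89, 87, 88, 88, 89, 89, 89, 88, 89, 90, 89, 88, 89, 89, 89, 90, 90, 88, 90, 89, 90, 90, 90, 91, 90, 91, 92, 92, 91, 91, 91, 88, 82, 70, 60, 58, 63, 63, 60, 56, 55, 53, 50, 47, 46, 50, 63, 92, 127, 149, 155, 156, 156, 156, 156, 157]
186 [153, 152, 151, 143, 121, 95, 87, 89, 86, 82, 82, 85, 86, 87, 86, 83, 80, 72, 74, 82, 88, 89, 89, 89, 88, 89, 89, 90, 89, 90, 89, 90, 89, 90, 89, 90, 90, 90, 90, 90, 90, 90, 91, 90, 91, 91, 90, 89, 91, 90, 91, 91, 92, 92, 91, 92, 92, 91, 86, 79, 77, 78, 79, 77, 76, 73, 65, 58, 64, 79, 88, 93, 106, 132, 150, 156, 157, 157, 157, 158]
190 [152, 152, 152, 144, 121, 96, 88, 89, 86, 84, 86, 89, 91, 91, 87, 74, 65, 70, 82, 88, 89, 89, 89, 90, 89, 89, 90, 89, 90, 91, 89, 90, 90, 89, 90, 90, 91, 91, 91, 91, 91, 90, 91, 91, 92, 92, 92, 92, 92, 91, 91, 92, 92, 92, 93, 92, 93, 92, 90, 88, 87, 89, 92, 94, 92, 93, 88, 77, 72, 82, 89, 96, 112, 136, 152, 157, 157, 157, 157, 157]
194 [152, 152, 153, 144, 124, 98, 89, 90, 88, 84, 86, 89, 90, 91, 91, 86, 78, 77, 83, 88, 89, 89, 89, 89, 90, 90, 89, 90, 90, 90, 91, 90, 91, 92, 91, 91, 91, 91, 91, 92, 91, 92, 92, 93, 92, 91, 92, 92, 92, 93, 93, 92, 93, 93, 94, 93, 93, 93, 92, 91, 89, 89, 93, 93, 93, 93, 88, 77, 74, 83, 91, 102, 124, 145, 156, 158, 158, 157, 158, 156]
198 [152, 153, 152, 145, 123, 97, 90, 91, 92, 106, 141, 166, 173, 172, 170, 166, 157, 135, 107, 92, 89, 90, 90, 89, 90, 90, 90, 89, 90, 90, 91, 91, 91, 91, 91, 91, 93, 92, 93, 92, 93, 93, 92, 93, 93, 94, 93, 93, 93, 94, 94, 94, 94, 95, 95, 94, 94, 96, 101, 117, 131, 137, 138, 137, 134, 122, 97, 75, 75, 86, 92, 104, 130, 151, 157, 158, 158, 158, 158, 158]
```

View pics/c3.png

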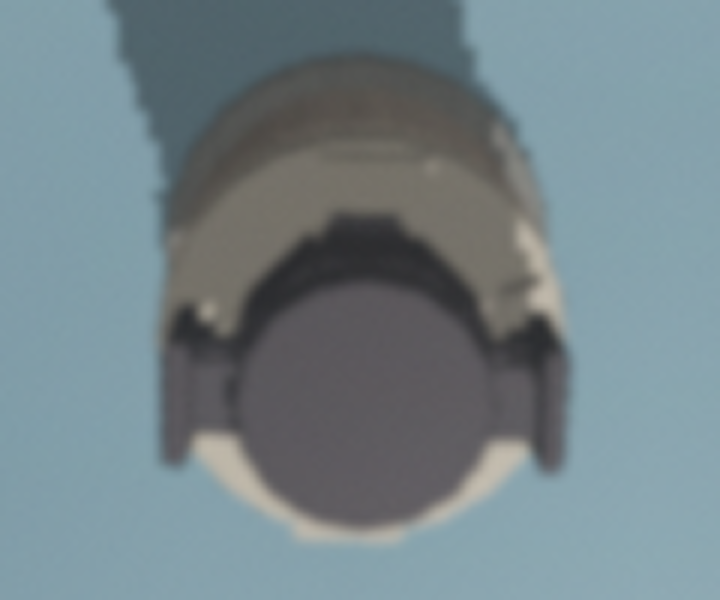

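```bash
python3 - <<'E'
from h import *
s=dict(np.load("w1.npz"))
c=lambda x,y:(200+(x+.5)/6-.5,125+(y+.5)/6-.5)
P=onplane(s,[c(163,406),c(567,416)],139);d=P[1]-P[0]
print(P.round(1),P.mean(0),np.linalg.norm(d),np.degrees(np.arctan2(d[1],d[0])))
Q=onplane(s,[c(242,400),c(492,408),c(366,282),c(362,528)],137);print(Q.round(1),Q[:2].mean(0),Q[2:].mean(0), Q[:2,1].mean())
# tub shoulder depth etc
print(bydepth(s,[(262,190),(228,190),(293,192),(262,152)]).round(1))
# tray corners
T=onplane(s,[(29,11),(58,151),(170,143),(152,0)],14);print(T.round(0))
E
```

```text
[[ 623.8 -190.   139. ]
 [ 685.  -190.5  139. ]] [ 654.4003894  -190.25312136  139.        ] 61.19855026867244 -0.5020434091476605
[[ 635.7 -189.4  137. ]
 [ 673.8 -190.   137. ]
 [ 654.2 -170.8  137. ]
 [ 654.4 -209.7  137. ]] [ 654.74155992 -189.7070125   137.        ] [ 654.29928004 -190.23112974  137.        ] -189.7070125004313
[[ 655.9 -187.9  136.8]
 [ 624.7 -188.7  135.9]
 [ 684.1 -189.1  137.9]
 [ 655.8 -158.1  102.8]]
[[ 379.   -7.   14.]
 [ 391. -173.   14.]
 [ 540. -161.   14.]
 [ 528.    3.   14.]]
```

```bash
python3 -m pendant '[4,-4,-5,-0.02,85, 4,-4,-20,0,85, 0,0,-25,0,85, 0,0,-25,0,85, 0,0,-15,0,85, 0,0,-8,0,85, 0,0,0,0,85]' 30
python3 - <<'E'
from bench import sensors, viewer
import cv2,numpy as np
s=viewer.snapshot("wrist"); cv2.imwrite("pics/w2.png",s["frame"]); np.savez("w2.npz",**s)
print(sensors.sense()["tool_pos"],sensors.sense()["tcp_rot"])
E
```

```text
time: 2.23
tool_pos: [650.2, -199.1, 167.5]
tcp_rot: [-178.9, -0.1, 88.7]
ft_force: [0.8, -0.1, -0.2]
finger_gap: 85.2
[ 650.45995488 -199.32886361  168.42201692] [-1.78943567e+02 -8.29577994e-02  8.86666732e+01]
```

View pics/w2.png

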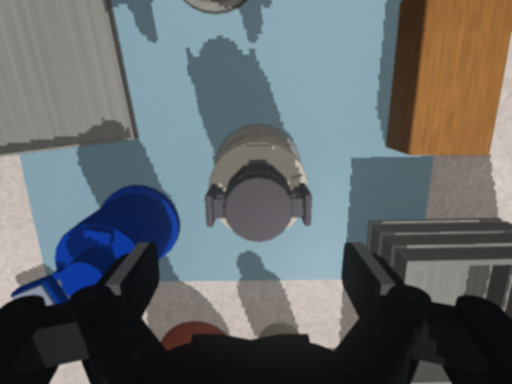

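```bash
python3 - <<'E'
from h import *
s=dict(np.load("w2.npz"))
a=s["frame"][120:250,195:325];cv2.imwrite("pics/c4.png",cv2.resize(a,None,fx=4.6,fy=4.6,interpolation=cv2.INTER_CUBIC))
g=cv2.cvtColor(s["frame"],cv2.COLOR_BGR2GRAY)
for v in (205,212): print(v,g[v,198:220].tolist(),g[v,300:318].tolist())
E
```

```text
205 [154, 155, 155, 155, 155, 153, 140, 115, 93, 88, 90, 92, 89, 81, 73, 79, 88, 92, 91, 91, 92, 91] [96, 92, 79, 61, 58, 69, 85, 93, 95, 94, 98, 114, 142, 159, 164, 163, 164, 164]
212 [156, 155, 156, 155, 155, 156, 148, 122, 94, 84, 89, 94, 94, 88, 77, 78, 86, 92, 93, 93, 92, 93] [97, 97, 91, 76, 66, 75, 87, 94, 96, 97, 107, 131, 153, 163, 165, 165, 166, 164]
```

View pics/c4.png

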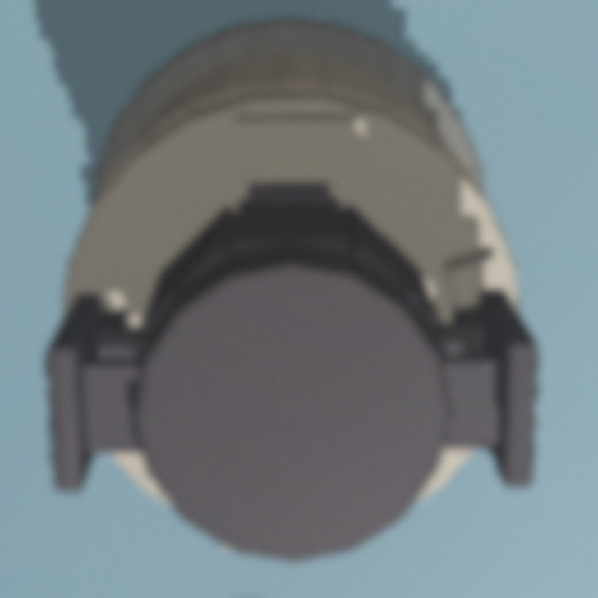

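```bash
python3 - <<'E'
from h import *
s=dict(np.load("w2.npz"))
c=lambda x,y:(195+(x+.5)/4.6-.5,120+(y+.5)/4.6-.5)
P=onplane(s,[c(52,420),c(536,417)],139);d=P[1]-P[0]
print(P.round(1),P.mean(0),np.linalg.norm(d),np.degrees(np.arctan2(d[1],d[0])))
Q=onplane(s,[c(138,405),c(446,405),c(292,264),c(292,559)],137);print(Q[:2].mean(0),Q[2:].mean(0),np.linalg.norm(Q[3]-Q[2]))
E
```

```text
[[ 624.3 -189.4  139. ]
 [ 684.9 -190.   139. ]] [ 654.56943014 -189.70346894  139.        ] 60.61056297795725 -0.5784600838291835
[ 654.41041957 -188.5881979   137.        ] [ 654.42537919 -190.04509781  137.        ] 39.43649828910182
```

```bash
python3 -m pendant '[2,5,0,0.014,85, 2,4,0,0,85, 0,0,0,0,85, 0,0,0,0,85]' 30;  python3 -m pendant '[0,0,0,0,85]'
```

```text
time: 2.62
tool_pos: [656.3, -191.7, 173.4]
tcp_rot: [-179.3, 0.0, 89.4]
ft_force: [0.2, 0.7, -0.4]
finger_gap: 84.9
time: 2.7
tool_pos: [657.0, -191.6, 174.7]
tcp_rot: [-179.4, 0.1, 89.4]
ft_force: [0.9, -0.0, -0.1]
finger_gap: 84.9
```

```bash
for i in 1 2 3; do python3 -m pendant '[0,0,0,0,85]'|head -3; done
```

```text
time: 2.78
tool_pos: [657.6, -191.5, 175.7]
tcp_rot: [-179.5, 0.1, 89.5]
time: 2.87
tool_pos: [657.9, -191.5, 176.4]
tcp_rot: [-179.5, 0.1, 89.5]
time: 2.95
tool_pos: [658.1, -191.5, 176.8]
tcp_rot: [-179.6, 0.1, 89.5]
```

```bash
python3 -m pendant '[-2,1,-15,0,85, -1,1,-15,0,85, 0,0,-10,0,85, 0,0,0,0,85, 0,0,0,0,85, 0,0,0,0,85]'
```

```text
time: 3.45
tool_pos: [655.7, -189.9, 137.2]
tcp_rot: [-179.7, 0.2, 89.5]
ft_force: [0.1, 0.4, -0.4]
finger_gap: 85.1
```

```bash
python3 -m pendant '[-1,0,-10,0,85, 0,0,-10,0,85, 0,0,-9,0,85, 0,0,0,0,85, 0,0,0,0,85, 0,0,0,0,85]'
```

```text
time: 3.95
tool_pos: [655.4, -190.3, 106.7]
tcp_rot: [-179.8, 0.2, 89.5]
ft_force: [-0.8, -0.6, -0.6]
finger_gap: 84.8
```

```bash
python3 -m pendant '[0,0,-1,0,85, 0,0,0,0,85]'; python3 - <<'E'
from bench import sensors, viewer
import cv2,numpy as np
f=[viewer.snapshot(n)["frame"] for n in ("scene","wrist")]
f[0]=cv2.resize(f[0][150:270,150:310],(512,384))
cv2.imwrite("pics/g1.png",cv2.resize(np.hstack(f),(800,300)))
E
```

```text
time: 4.12
tool_pos: [655.5, -190.4, 105.9]
tcp_rot: [-179.8, 0.2, 89.5]
ft_force: [0.3, 0.1, 0.1]
finger_gap: 85.0
```

View pics/g1.png

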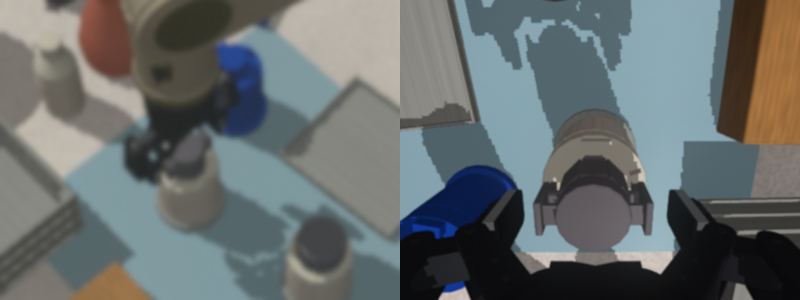

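```bash
python3 -m pendant '[0,0,0,0,75, 0,0,0,0,65, 0,0,0,0,55, 0,0,0,0,45, 0,0,0,0,40, 0,0,0,0,40]' 45; python3 -m pendant '[0,0,0,0,40, 0,0,0,0,40, 0,0,0,0,40]'
```

```text
time: 4.72
tool_pos: [655.6, -190.8, 110.5]
tcp_rot: [-179.9, 0.3, 89.5]
ft_force: [0.7, -0.7, -0.5]
finger_gap: 47.5
time: 4.97
tool_pos: [655.6, -190.8, 110.0]
tcp_rot: [-179.9, 0.3, 89.5]
ft_force: [-1.1, 0.3, -0.7]
finger_gap: 46.8
```

```bash
python3 - <<'E'
from bench import sensors, viewer
import cv2,numpy as np
f=[viewer.snapshot(n)["frame"] for n in ("scene","wrist")]
f[0]=cv2.resize(f[0][170:260,150:270],(512,384),interpolation=cv2.INTER_CUBIC)
f[1]=cv2.resize(f[1][150:330,140:380],(512,384),interpolation=cv2.INTER_CUBIC)
cv2.imwrite("pics/g2.png",cv2.resize(np.hstack(f),(800,300)))
print(sensors.sense())
E
```

```text
{'time': 5.0667, 'joint_pos': array([-20.34209576,  24.63864517,  77.74165149,  -0.34774765,
        77.64807435, -19.74178522]), 'qd': array([-0.01158439, -0.06637508, -0.11056156,  0.01890895, -0.0619235 ,
       -0.057747  ]), 'joint_efforts': array([-9.05988476e-03, -7.06427479e+01, -4.85342002e+01, -4.94914991e-02,
        2.56226005e-03, -2.18561858e-03]), 'tool_pos': array([ 655.59444944, -190.76062986,  109.98558055]), 'tcp_rot': array([-179.85835612,    0.31003924,   89.47454572]), 'ft_force': array([-0.14323449, -0.4756334 , -1.60798444]), 'wrist_torque': array([ 0.00309676, -0.08782864, -0.0133709 ]), 'finger_gap': 47.09392633513659}
```

View pics/g2.png

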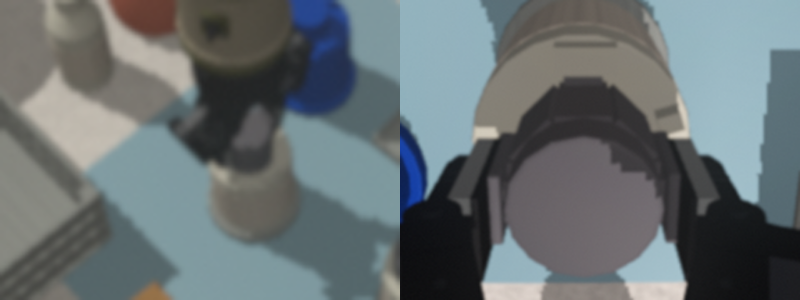

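```bash
python3 -m pendant '[0,0,0,0.07,40, 0,0,0,0.07,40, 0,0,0,0.07,40, 0,0,0,0.07,40]' 60
```

```text
time: 5.4
tool_pos: [656.0, -190.8, 110.2]
tcp_rot: [-179.9, 0.3, 106.0]
ft_force: [-1.1, 0.7, 1.0]
finger_gap: 45.9
```

```bash
python3 -m pendant '[0,0,0,0.07,40, 0,0,0,0.07,40, 0,0,0,0.07,40, 0,0,0,0.07,40, 0,0,0,0.07,40, 0,0,0,0.07,40, 0,0,0,0.07,40, 0,0,0,0.07,40, 0,0,0,0.07,40, 0,0,0,0.06,40, 0,0,0,0,40]'
python3 - <<'E'
from bench import sensors, viewer
import cv2,numpy as np
f=[viewer.snapshot(n)["frame"] for n in ("scene","wrist")]
f[0]=cv2.resize(f[0][170:260,150:270],(512,384),interpolation=cv2.INTER_CUBIC)
f[1]=cv2.resize(f[1][150:330,140:380],(512,384),interpolation=cv2.INTER_CUBIC)
cv2.imwrite("pics/g3.png",cv2.resize(np.hstack(f),(800,300)))
print(sensors.sense()["wrist_torque"])
E
```

```text
time: 6.32
tool_pos: [656.1, -190.4, 110.2]
tcp_rot: [-179.9, 0.3, 147.8]
ft_force: [-1.0, 0.5, 0.2]
finger_gap: 46.3
[ 0.06291801  0.14250161 -0.03821707]
```

View pics/g3.png

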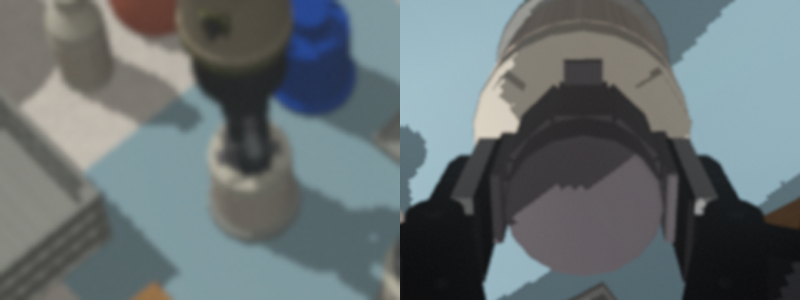

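```bash
python3 -m pendant '[0,0,0,0.03,40, 0,0,4,0,40, 0,0,5,0,40, 0,0,5,0,40]'; python3 -m pendant '[0,0,8,0,40, 0,0,10,0,40, 0,0,10,0,40, 0,0,10,0,40, 0,0,10,0,40, 0,0,10,0,40, 0,0,10,0,40, 0,0,10,0,40, 0,0,0,0,40]'
python3 - <<'E'
from bench import sensors, viewer
import cv2,numpy as np
f=[viewer.snapshot(n)["frame"] for n in ("scene","wrist")]
f[0]=cv2.resize(f[0][150:270,150:310],(512,384))
cv2.imwrite("pics/g4.png",cv2.resize(np.hstack(f),(800,300)))
E
```

```text
time: 6.75
tool_pos: [655.3, -190.0, 123.3]
tcp_rot: [-179.9, 0.1, 148.8]
ft_force: [0.4, 0.5, -0.9]
finger_gap: 45.9
time: 7.5
tool_pos: [657.0, -190.6, 215.0]
tcp_rot: [-180.0, 0.5, 148.6]
ft_force: [0.7, -0.2, -1.0]
finger_gap: 46.1
```

View pics/g4.png

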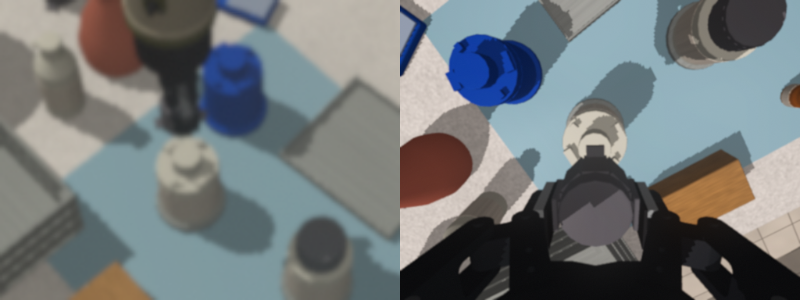

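```bash
python3 -m pendant '[-10,5,0,0,40, -20,11,0,0,40, -24,13,0,0,40, -24,13,0,0,40, -24,13,0,0,40, -24,13,0,0,40, -24,13,0,0,40, -24,13,0,0,40, -18,10,0,0,40, -8,4,0,0,40, 0,0,0,0,40, 0,0,0,0,40]'
python3 - <<'E'
from bench import sensors, viewer
import cv2,numpy as np
for n in ("scene","top"):
    s=viewer.snapshot(n);np.savez(n+"5.npz",**s)
    f=s["frame"]; f=f[150:280,170:350] if n=="scene" else f[160:290,150:310]
    cv2.imwrite(f"pics/{n}5.png",cv2.resize(f,None,fx=4.4,fy=4.4,interpolation=cv2.INTER_CUBIC))
E
```

```text
time: 8.6
tool_pos: [440.2, -76.3, 196.6]
tcp_rot: [-179.7, -0.8, 148.5]
ft_force: [0.1, 0.5, -0.8]
finger_gap: 46.2
```

View pics/scene5.png

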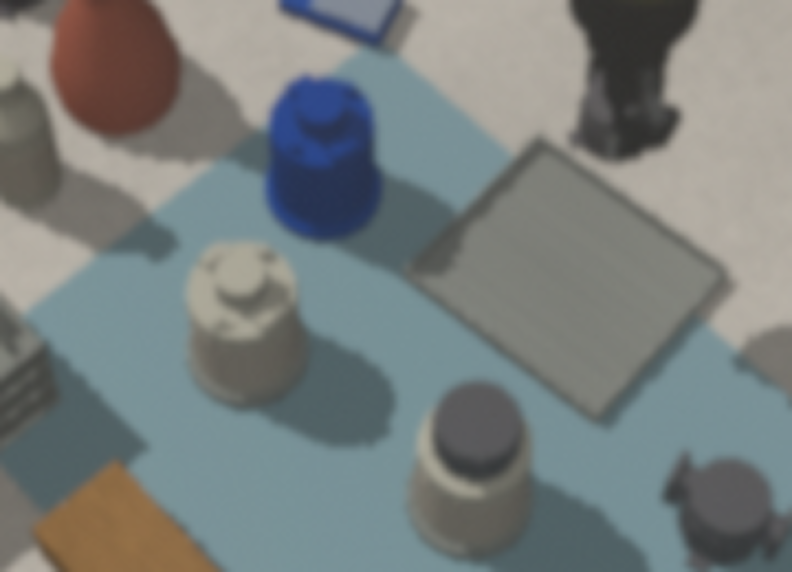

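View pics/top5.png

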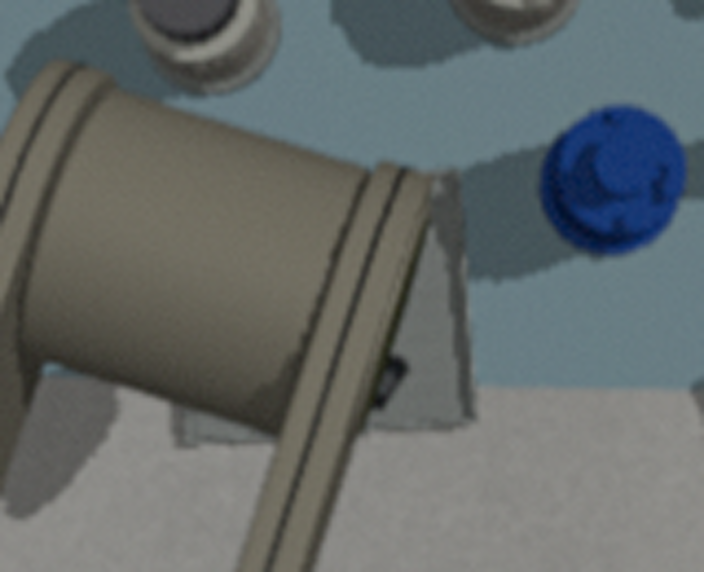

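```bash
python3 - <<'E'
from h import *
t=np.load("scene5.npz");s=np.load("top0.npz")
T=onplane(t,[(170+x/4.4,150+y/4.4) for x,y in[(540,138),(728,280),(605,420),(408,268)]],14);print(T.round(0),T.mean(0))
T=onplane(s,[(188,203),(253.5,200),(257,257),(191.5,261)],12);print(T.round(0),T.mean(0))
E
```

```text
[[ 394. -168.   14.]
 [ 382.    1.   14.]
 [ 521.   16.   14.]
 [ 536. -157.   14.]] [458.26015924 -77.03663687  14.        ]
[[ 520.   11.   12.]
 [ 531. -158.   12.]
 [ 385. -170.   12.]
 [ 371.   -3.   12.]] [451.77650234 -79.71614719  12.        ]
```

```bash
python3 -m pendant '[6,-2,-8,0,40, 6,-2,-15,0,40, 3,0,-18,0,40, 0,0,-18,0,40, 0,0,-18,0,40, 0,0,-18,0,40, 0,0,-14,0,40, 0,0,-8,0,40, 0,0,0,0,40, 0,0,0,0,40, 0,0,0,0,40]'
```

```text
time: 9.62
tool_pos: [463.8, -85.8, 74.9]
tcp_rot: [-179.7, -0.6, 148.3]
ft_force: [-0.0, 0.8, -1.0]
finger_gap: 46.2
```

```bash
python3 -m pendant '[-3,2,-10,0,40, -2,2,-10,0,40, 0,0,-10,0,40, 0,0,-6,0,40, 0,0,0,0,40, 0,0,0,0,40, 0,0,0,0,40]'
```

```text
time: 10.2
tool_pos: [460.3, -81.8, 37.8]
tcp_rot: [-179.7, -0.3, 148.3]
ft_force: [-0.4, -0.0, -0.7]
finger_gap: 46.0
```

```bash
python3 -m pendant '[0,0,0,0,40]'; python3 - <<'E'
from bench import sensors, viewer
import cv2,numpy as np
f=[viewer.snapshot(n)["frame"] for n in ("scene","wrist")]
f[0]=cv2.resize(f[0][160:250,250:370],(512,384),interpolation=cv2.INTER_CUBIC)
cv2.imwrite("pics/p1.png",cv2.resize(np.hstack(f),(800,300)))
E
```

```text
time: 10.28
tool_pos: [460.4, -81.9, 38.0]
tcp_rot: [-179.7, -0.3, 148.3]
ft_force: [-0.5, 0.7, -0.5]
finger_gap: 46.2
```

View pics/p1.png

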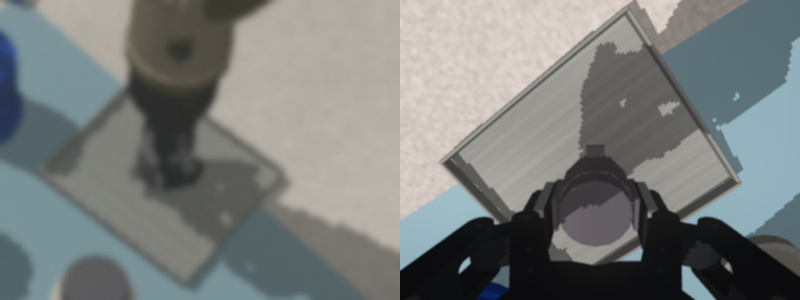

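```bash
python3 -m pendant '[0,0,-5,0,40, 0,0,-5,0,40, 0,0,-3,0,40, 0,0,0,0,40, 0,0,0,0,40]';python3 -m pendant '[0,0,-2,0,40, 0,0,-1,0,40, 0,0,0,0,40]'
```

```text
time: 10.8
tool_pos: [461.4, -82.2, 24.6]
tcp_rot: [-179.8, -0.2, 148.3]
ft_force: [0.1, -0.5, 0.0]
finger_gap: 46.2
time: 11.05
tool_pos: [461.3, -82.2, 21.2]
tcp_rot: [-179.8, -0.2, 148.3]
ft_force: [0.2, 0.6, -1.6]
finger_gap: 46.3
```

```bash
for i in 1 2 3; do python3 -m pendant '[0,0,-1,0,40, 0,0,0,0,40]'|sed -n '2p;4p'; done
```

```text
tool_pos: [461.3, -82.2, 20.1]
ft_force: [-0.3, 0.0, -0.6]
tool_pos: [461.4, -82.3, 19.2]
ft_force: [0.4, -0.4, -1.4]
tool_pos: [461.7, -82.3, 18.4]
ft_force: [0.5, -0.5, -1.1]
```

```bash
for i in 1 2; do python3 -m pendant '[0,0,-1,0,40, 0,0,0,0,40]'|sed -n '2p;4p'; done
```

```text
tool_pos: [462.1, -82.4, 18.3]
ft_force: [-0.1, -1.4, -0.2]
tool_pos: [462.4, -82.5, 18.3]
ft_force: [0.4, 0.0, 0.1]
```

```bash
python3 -m pendant '[0,0,-2,0,40, 0,0,0,0,40]'|sed -n '2p;4p'
```

```text
tool_pos: [463.1, -82.7, 18.5]
ft_force: [-0.9, -0.5, -0.7]
```

```bash
python3 -m pendant '[-1,0,-2,0,40]'; python3 - <<'E'
from bench import sensors, viewer
import cv2,numpy as np
f=[viewer.snapshot(n)["frame"] for n in ("scene","wrist")]
f[0]=cv2.resize(f[0][160:250,250:370],(512,384),interpolation=cv2.INTER_CUBIC)
cv2.imwrite("pics/p2.png",cv2.resize(np.hstack(f),(800,300)))
print(sensors.sense()["joint_efforts"])
E
```

```text
time: 12.13
tool_pos: [463.4, -82.9, 17.8]
tcp_rot: [-179.8, 0.0, 148.3]
ft_force: [-6.5, 4.2, 28.2]
finger_gap: 46.2
[-6.73087221e-01 -3.71657610e+01 -3.86431575e+01 -3.42034847e-01
 -1.52907159e+00 -2.84269125e-03]
```

View pics/p2.png

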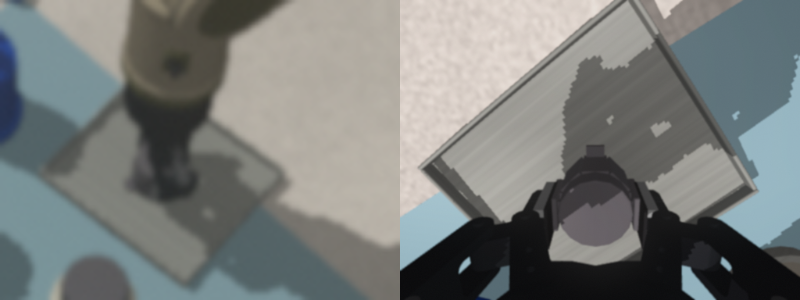

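```bash
python3 -m pendant '[0,0,0.3,0,40, 0,0,0,0,40, 0,0,0,0,52, 0,0,0,0,60, 0,0,0,0,70, 0,0,0,0,80, 0,0,0,0,85, 0,0,0,0,85, 0,0,0,0,85]' 25
```

```text
time: 12.98
tool_pos: [462.9, -82.8, 16.9]
tcp_rot: [-179.8, -0.0, 148.3]
ft_force: [0.3, -0.1, -0.9]
finger_gap: 84.9
```

```bash
python3 -m pendant '[0,0,4,0,85, 0,0,8,0,85, 0,0,12,0,85, 0,0,15,0,85, 0,0,20,0,85, 0,0,20,0,85, 0,0,20,0,85, 0,0,20,0,85, 0,0,20,0,85, 0,0,0,0,85]'; python3 - <<'E'
from bench import sensors, viewer
import cv2,numpy as np
S=[viewer.snapshot(n) for n in ("scene","wrist")]
np.savez("scene9.npz",**S[0]);np.savez("w9.npz",**S[1])
f=[s["frame"] for s in S]
f[0]=cv2.resize(f[0][160:250,250:370],(512,384),interpolation=cv2.INTER_CUBIC)
cv2.imwrite("pics/p3.png",cv2.resize(np.hstack(f),(800,300)))
E
```

```text
time: 13.82
tool_pos: [460.7, -82.2, 167.1]
tcp_rot: [-179.8, -0.0, 148.3]
ft_force: [0.3, -0.6, 0.6]
finger_gap: 85.1
```

View pics/p3.png

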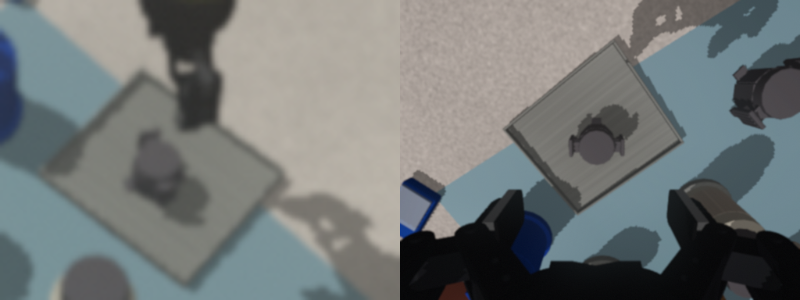

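```bash
python3 -m pendant '[0,0,0,0,85, 0,0,0,0,85, 0,0,0,0,85]'|head -3; python3 - <<'E'
from h import *
from bench import job,viewer
w=viewer.snapshot("wrist")
uv=[((590+dx-400)*512/400,145*1.28) for dx in (0,6,12)]
print(bydepth(w,uv).round(1))
print(job.hand_in())
E
```

```text
time: 14.17
tool_pos: [457.5, -81.2, 160.9]
tcp_rot: [-179.7, -0.5, 148.3]
[[451.8 -85.8  44.3]
 [455.4 -80.3  43.7]
 [458.9 -74.8  43.1]]
the job is handed in; nothing more can be done
None
```

The safety cap is off its tub and standing right way up near the middle of the empty steel tray, with the gripper open and clear of it. I handed the job in at about 14 s.

- **Removal:** I squeezed both tabs in and turned the cap about 59° anticlockwise. It then lifted straight off with almost no force.
- **Placing:** I lowered the cap until it touched the tray floor, opened the gripper and raised the arm. The contact force peaked at about 28 N in one short push.
- **Final checks:** The last pictures show the cap upright inside the tray. Its top measured 43–44 mm above the table against 45 mm expected, which is within the camera's accuracy.
- **Disagreements:** The finger opening read 46–47 mm with the tabs squeezed, where 50 mm was expected. The camera views put the tray centre up to about 8 mm apart, so I aimed between them.
- **Not checked:** I did not measure the loose tabbed caps nearby. I took the one on the white tub as the right size because it measured about 61 mm over the tabs.

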